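# Press the cheese: tray home, then wind the press down firm

## Task

The filled cheese mould stands in its drip tray on the small kitchen cheese press. Push the tray fully home against the back stop, then wind the crank clockwise until the press foot has come down on the mould's follower and the crank has become firm, turning about one and two thirds as heavy as it ran free; do not overtighten it, let go and leave it standing under that load. Leave the other things on the worktop alone.

Things in the scene. Friction and masses are not known exactly. Their poses are not given: they have to be found in the camera images.
- press: Cheese press, fixed: beech foot board 184 (x) x 164 x 20 mm, its top 26 mm up; steel posts at y = +-72 mm; head beam 36 (x) x 172 mm, 194 to 215 mm up, gear housing on it to 242 mm, crank on top. Origin: underside, on the vertical axis of ram and crank. x runs from the open front to the back stop (steel bar at x = +57 mm); z up. Guide rails 12 mm high lead the tray along x.
- tray: Steel drip tray 112 (x) x 104 x 12 mm, loose on the foot board between the rails (2 mm play), 0.9 kg with the white round mould (85 mm wide, 92 mm high) clipped in it. Origin: middle of the underside, mould axis; x along the press's x. Home = back edge on the stop: origins of tray and press coincide in x, y. Starts pulled out 25 to 45 mm to the front (-x). 5 to 7 N slides it, more askew.
- tray_handle (a point): Centre of the tray's upright wooden pull knob, 21 mm across, at the end of a flat steel tongue in front of the tray: x = -130, y = 0, z = +34 mm in the tray's frame (60 mm above the worktop). Knob top 16 mm above this point, tongue top 22 mm below it.
- ram: Vertical ram with the round sprung steel foot (52 mm across) that presses on the follower, the white lid plate in the mould. Origin: middle of the foot's face, foot unloaded; z up. Goes down 16 mm a crank turn. The follower's top is 4 to 16 mm above the mould rim, different each time and not told. The foot's spring yields 1 mm for 25 N: once it bears, 0.1 turn adds about 40 N.
- crank (a joint): Crank angle (rad), 0 = ram right up, arm along the press's +x; grows clockwise from above, lowering the ram; starts at 0 to 5, ends at 18. Stays where left. Drag along the grip's circle: 5.5 N running free, plus 0.044 N per newton under the foot (60 N: 8.1; 90: 9.4; 125: 11). The friction part can turn round when the hand stops: compare like with like. Wanted 60 to 125 N; 150 is too much.
- crank_knob (a point): Centre of the crank's upright wooden grip, 23 mm across, on a circle of radius 58 mm round the press's axis, 280 mm above the worktop. Top of the grip 21 mm above this point, top of the flat crank arm 28 mm below it. The grip turns freely on its pin, so it can be held without turning the hand.
- timer: Red kitchen timer, 69 mm across, 60 mm high. Origin: middle of its underside. Bystander.
- mug_2: White dotted mug, 83 mm across, 89 mm high. Origin: middle of its underside. Bystander.
- teaspoon_1: Steel teaspoon, 138 mm long, lying flat. Origin: middle of its underside. Bystander.
- jar_1: Square glass jar with a round green lid, 66 mm wide, 83 mm high. Origin: middle of its underside. Bystander.

How it is judged:
On the way, in this order (a step that is already met when the one before it is completed fails the run):
1. the tray stands fully home against the back stop (within 3 mm), the foot still clear of the follower (x of tray in the frame of press above -0.003 m and contact force between ram and tray below 5 N), for 0.2 s.
2. the crank has been wound down until the foot bears on the follower with 60 to 125 N, tray home (x of tray in the frame of press above -0.004 m and contact force between ram and tray between 60 and 125 N), for 0.2 s.
At the end, for the whole second after the job is handed in: The tray is home against the back stop (within 4 mm), the foot bears on the follower with 60 to 125 N, and the crank stands still and is let go (all of step 2 and velocity of joint crank between -0.05 and 0.05 rad/s); the robot touches nothing.
It fails at once if the foot was overtightened: more than 150 N on the mould (contact force between ram and tray above 150 N).
It fails at once if the foot was wound down on a mould that was not home (contact force between ram and tray above 10 N and x of tray in the frame of press below -0.006 m).
It fails at once if a bystander was moved by more than 20 mm (distance of any of timer, mug_2, teaspoon_1, jar_1 from where it was at the start of the episode above 0.02 m).
It also fails if it takes over 64 s, if anything falls off the work surface, if the arm or the gripper's body presses on something with over 40 N, if the wrist force passes 120 N, or if a joint passes its speed limit or range.

## Robot

A 6-joint arm with a two-finger parallel gripper is mounted at the origin on a cart in front of the work surface, level with it; the furniture and walls round the work are solid. World frame = base frame: x ahead of the robot, y to its left, z up, the work surface at z = 0. Lengths are in m, angles in rad, forces in N, time in s.
With the tool pointing down it reaches from about 0.25 to 0.725 m from the base axis. Payload 4 kg.
Tool frame: the origin (TCP) lies midway between the tips of the shut fingers; the grasp point (between the pads) lies 19 mm behind it (bot.grip_point_offset is the distance from the TCP to the grasp point, in m); z points along the fingers, y is the line along which they close (so a half turn about z gives the same grasp; the last joint's range is limited). The gripper opens to 85 mm and grips with 20 to 120 N. Pads are 22 mm wide; open, the fingers measure 114 mm over their backs; the gripper's body (76 mm by 85 mm) begins 54 mm behind the grasp point. The pads swing forward as they close: fully open they stand 13 mm farther back than shut.
Start: joints at [-1.189, 0.241, 0.005, 1.335, 0, 1.571], TCP at [0.186, -0.464, 0.231] pointing down, gripper open.
Joint ranges: [-2.72, 2.72], [-1.05, 1.87], [-1.09, 1.28], [-1.99, 2.15], [-1.42, 1.44], [-3.14, 3.14]. Speed limits (rad/s): [2.79, 2.79, 3.14, 3.14, 3.14, 3.14].

## Interface

Orientations are given as a unit quaternion [x, y, z, w].
In Python, from workcell import bot gives the robot as it stands.
- The arm moves only by the tool step_arm, never from a script. Its argument "targets" is text: rows parted by semicolons, each of 7 numbers parted by spaces: the opening, from -1 (shut) to 1 (fully open), so that 0 is half open, then the shift along the world's x, y, z normalised to -1 to 1, where 1 is 0.5 m, then the turn, a rotation vector about the world's x, y, z normalised to -1 to 1, where 1 is pi/4 rad. In form: gripper x y z wx wy wz; .... A call has 1 to 10 rows; each row is the pose to reach, as a shift and turn from the pose commanded when the call began; what a row does not reach only later rows make up. A row lasts 1/12 s, in which the tool goes at most 41.7 mm and 7.16 degrees, less where a joint would pass 70% of its speed; a pose out of reach is approached as far as the arm can. A call with a number of a shift or a turn outside -1 to 1 is refused whole. A call with a gripper value outside its range is refused whole. The fingers move at their own pace and stop on an object; the grip force is fixed at half the most. Time passes only in rows, so rows that repeat a pose let the fingers close. It gives the time, the measured TCP pose, the force, the opening and the grip force at its end, in the units of the state.
- bot.get_obs(): the state, without advancing time (a new reading comes with each control period).
- bot.camera(name): name is "scene" or "top"; returns the picture (400x640x3 uint8, red, green, blue); there is no depth.
- bot.camera_info(name): a dict with "vertical_fov" (degrees; the focal length in pixels is half the picture's height over the tangent of half this angle, whatever the lens; pixels are square), "cx", "cy" (the principal point, pixels), "pose" (4x4, takes a point from camera to world coordinates). Camera axes: x right, y up, looking along -z (the intrinsics and any distortion apply to the point x, -y, -z); pixel columns grow to the right and rows downward; lengths in m; the calibration is good to about 2 mm. A picture is of the moment at which its call begins. camera_info takes no time and is no camera call.
- bot.job_done(): hands the job in; it is judged then, once.
The state is a dict: "clock": time; "joint_pos": joint angles; "joint_vel": joint speeds; "tau": joint torques, N m; "eef_pos": TCP position; "tool_rot": TCP orientation; "ft_force": force on the tool from outside, world axes, zero at the start; "ft_torque": the same for the moment, N m; "grip_width": finger opening in m; "grasp_force": force on a finger pad.
Only numpy, scipy, OpenCV 4.12 (cv2) and the standard library are available. Lean on these libraries where they do the work, as an engineer would, in place of code of your own. Each camera call takes 0.05 s, during which the arm holds its last target. There are 200 camera calls.

## Working session

There is one attempt and no reset: what is moved stays moved. The work goes in short steps, Python scripts to look and compute and a tool call to move; the robot and the scene stay as the last step left them, time stands still between calls to the robot, and variables do not carry over. Pictures are saved under pics/ and viewed, at most 10 in all, crops included, and the job is handed in when it is done.

Besides the shell and the picture viewer there is one more tool, called as a command line: name --argument value ..., lists and objects as JSON in quotes. step_arm: Moves the arm, as the interface text tells. Scaled input: -1 to 1 covers 0.5 m each way for a shift and pi/4 rad each way for a turn. Its arguments: {"type":"object","properties":{"targets":{"type":"string"}},"required":["targets"]}

```bash
mkdir -p pics; python3 - <<'E'
from workcell import bot
import cv2
for n in ("scene","top"):
    im=bot.camera(n); cv2.imwrite(f"pics/{n}0.png",im[:,:,::-1])
    i=bot.camera_info(n); print(n,i)
o=bot.get_obs(); print(o)
E
```

```text
scene {'vertical_fov': 52.362954393124866, 'cx': 319.04585375881857, 'cy': 196.82798985151632, 'pose': array([[-0.68154695,  0.30187943, -0.66660526, -0.0173028 ],
       [-0.73173431, -0.27160876,  0.62513485,  0.6986602 ],
       [ 0.00765952,  0.91383669,  0.40600966,  0.51967448],
       [ 0.        ,  0.        ,  0.        ,  1.        ]])}
top {'vertical_fov': 52.32107065656901, 'cx': 315.83592933126255, 'cy': 198.48011161040395, 'pose': array([[-0.02183885,  0.98487499, -0.17188462,  0.41664051],
       [-0.99964854, -0.01892682,  0.0185626 ,  0.15999767],
       [ 0.01502861,  0.17222959,  0.98494219,  1.12565447],
       [ 0.        ,  0.        ,  0.        ,  1.        ]])}
{'clock': 0.1, 'joint_pos': array([-1.18899761e+00,  2.41322141e-01,  3.84974913e-03,  1.33517937e+00,
       -1.50145900e-05,  1.57079890e+00]), 'joint_vel': array([ 0.00027176, -0.00270708,  0.00257594, -0.00260223, -0.00115612,
        0.00068024]), 'tau': array([ 6.85898121e-04, -3.73139048e+01,  2.53009343e+01,  1.08544136e-02,
       -3.26548286e-05, -9.40998852e-07]), 'eef_pos': array([ 0.18608161, -0.4634784 ,  0.23050619]), 'tool_rot': array([ 9.81833807e-01,  1.89740654e-01, -1.83398834e-04, -9.09438765e-04]), 'ft_force': array([0.15526897, 1.21829251, 0.03388878]), 'ft_torque': array([-0.00824637,  0.0426015 ,  0.02971401]), 'grasp_force': 0.0, 'grip_width': 0.08542744682911019}
```

View pics/scene0.png

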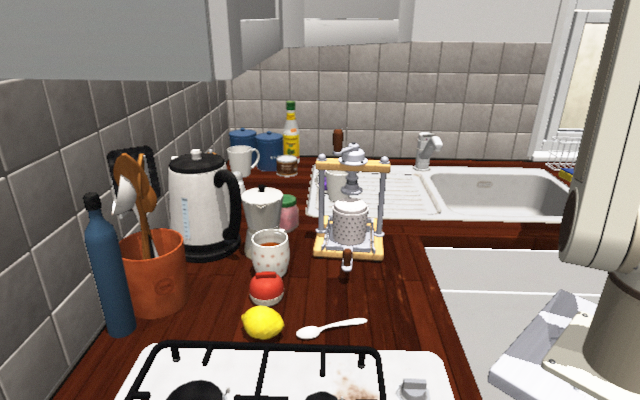

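View pics/top0.png

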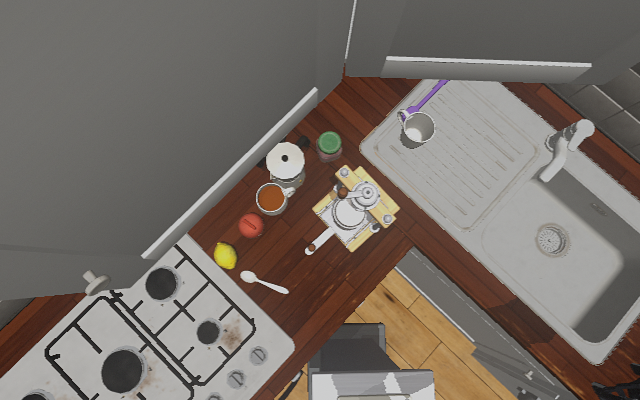

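The scene view shows the press at about (350,210), with the tray knob at (347,260) and the crank grip at (338,138). In the top view the press is at about (357,207), the tray knob at (310,247) and the crank grip at (342,193). Next I'll enlarge both.

```bash
python3 - <<'E'
import cv2,numpy as np
a=cv2.imread("pics/top0.png")[155:265,290:410]; b=cv2.imread("pics/scene0.png")[120:290,295:405]
a=cv2.resize(a,None,fx=3.5,fy=3.5,interpolation=2); b=cv2.resize(b,None,fx=3.5,fy=3.5,interpolation=2)
c=np.zeros((max(len(a),len(b)),805-5,3),np.uint8); c[:len(a),:a.shape[1]]=a[:,:]; w=min(380,b.shape[1]); c[:len(b),420:420+w]=b[:,:w]
cv2.imwrite("pics/crop0.png",c[:600])
E
```

```text
(no output)
```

View pics/crop0.png

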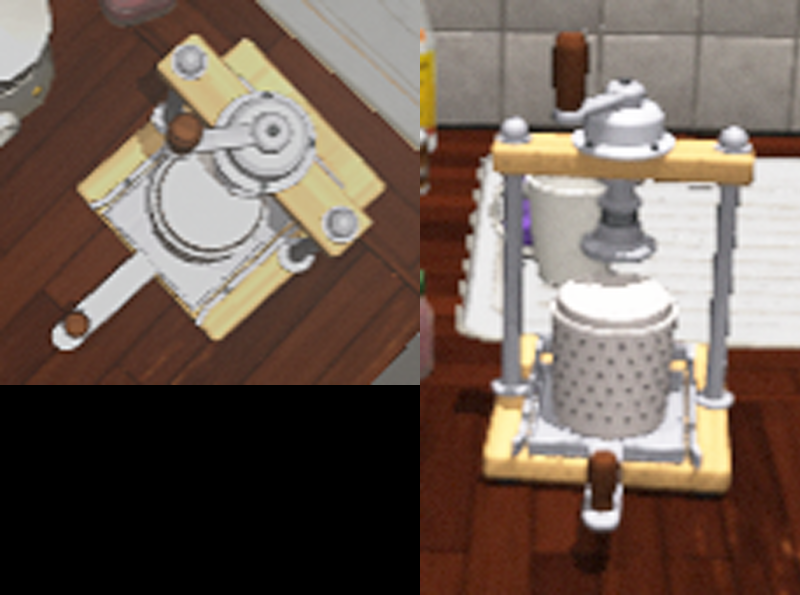

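```bash
cat > h.py <<'E'
from workcell import bot
import numpy as np
from scipy.optimize import least_squares
def proj(n,P):
    i=bot.camera_info(n); M=np.linalg.inv(i["pose"]); p=M[:3,:3]@P+M[:3,3]
    f=200/np.tan(np.radians(i["vertical_fov"]/2))
    return np.array([i["cx"]+f*p[0]/-p[2], i["cy"]+f*p[1]/p[2]])
def w(q,p): c,s=np.cos(q[2]),np.sin(q[2]); return np.array([q[0]+c*p[0]-s*p[1],q[1]+s*p[0]+c*p[1],p[2]])
E
python3 - <<'E'
from h import *
# q: x,y,yaw, crank angle, tray x, finial z, board x offset
C=lambda u,v:(u/3.5+290,v/3.5+155); S=lambda u,v:((u-420)/3.5+295,v/3.5+120)
L=[("top",C(190,61),lambda q:(0,.072,q[5])),("top",C(341,222),lambda q:(0,-.072,q[5])),
("scene",S(516,130),lambda q:(0,.072,q[5])),("scene",S(735,139),lambda q:(0,-.072,q[5])),
("top",C(186,128),lambda q:(.058*np.cos(q[3]),-.058*np.sin(q[3]),.301)),
("scene",S(570,74),lambda q:(.058*np.cos(q[3]),-.058*np.sin(q[3]),.280)),
("top",C(76,323),lambda q:(q[4]-.13,0,.076)),("scene",S(603,480),lambda q:(q[4]-.13,0,.060)),
("scene",S(485,460),lambda q:(q[6]-.092,.082,.026)),("scene",S(730,472),lambda q:(q[6]-.092,-.082,.026)),
("top",C(80,187),lambda q:(q[6]-.092,.082,.026)),("top",C(212,340),lambda q:(q[6]-.092,-.082,.026)),
("top",C(385,188),lambda q:(q[6]+.092,-.082,.026)),("top",C(272,130),lambda q:(0,0,.262))]
f=lambda q:np.concatenate([proj(n,w(q,g(q)))-p for n,p,g in L])
r=least_squares(f,[.45,.06,-.75,4.5,-.035,.222,0],loss="soft_l1")
q=r.x; print(np.round(q,4)); print(np.round(f(q).reshape(-1,2),1))
print("tray knob",w(q,(q[4]-.13,0,.06)),"home",w(q,(-.13,0,.06)),"grip",w(q,L[5][2](q)))
E
```

```text
[ 5.7980e-01  3.0700e-02 -8.6330e-01  3.7531e+00 -3.4200e-02  2.2080e-01
 -1.2000e-03]
[[-0.4 -0.3]
 [-0.2  0.4]
 [ 0.  -0.1]
 [ 0.1  0.1]
 [-0.3 -0.1]
 [ 0.5 -2.7]
 [-0.8  0. ]
 [ 0.2 -0.9]
 [-0.6 -1.5]
 [ 1.1 -0.1]
 [-2.5 -0.1]
 [ 0.4  1.4]
 [ 0.3 -0.3]
 [ 0.2 -0.3]]
tray knob [0.47307885 0.15553636 0.06      ] home [0.49531571 0.12953349 0.06      ] grip [0.5742506  0.08846718 0.28      ]
```

step_arm --targets "-1 0.26 0.7 0 0 0 0.415;-1 0.26 0.7 0 0 0 0.415;-1 0.26 0.7 0 0 0 0.415;-1 0.26 0.7 0 0 0 0.415;-1 0.26 0.7 0 0 0 0.415;-1 0.26 0.7 0 0 0 0.415;-1 0.26 0.7 0 0 0 0.415;-1 0.26 0.7 0 0 0 0.415;-1 0.26 0.7 0 0 0 0.415;-1 0.26 0.7 0 0 0 0.415"

```text
clock: 0.93
eef_pos: [0.3178, -0.1077, 0.2312]
tool_rot: [0.936, 0.353, 0.001, -0.001]
ft_force: [-0.7, -0.7, -0.8]
grip_width: -0.0
grasp_force: 0.0
```

```bash
python3 - <<'E'
from h import *
# bystander ground positions from top view, at assumed heights
i=bot.camera_info("top");f=200/np.tan(np.radians(i["vertical_fov"]/2))
for n,u,v,z in [("timer",251,226,.05),("spoon",265,283,.005),("mug",271,198,.089),("jar",329,145,.08),("lemon",226,256,.04)]:
    d=i["pose"][:3,:3]@np.array([(u-i["cx"])/f,-(v-i["cy"])/f,-1]);o=i["pose"][:3,3];print(n,(o+d*(z-o[2])/d[2]).round(3))
E
```

```text
timer [0.534 0.313 0.05 ]
spoon [0.384 0.281 0.005]
mug [0.601 0.256 0.089]
jar [0.743 0.102 0.08 ]
lemon [0.457 0.379 0.04 ]
```

step_arm --targets "-1 0.22 0.52 0 0 0 0;-1 0.22 0.52 0 0 0 0;-1 0.22 0.52 0 0 0 0;-1 0.22 0.52 0 0 0 0;-1 0.22 0.52 0 0 0 0;-1 0.22 0.52 0 0 0 0;-1 0.22 0.52 0 0 0 0;-1 0.22 0.52 -0.1 0 0 0;-1 0.22 0.52 -0.16 0 0 0;-1 0.22 0.52 -0.16 0 0 0"

```text
clock: 1.77
eef_pos: [0.4203, 0.1442, 0.144]
tool_rot: [0.938, 0.347, -0.008, -0.0]
ft_force: [-2.3, -0.5, -1.6]
grip_width: 0.0001
grasp_force: 0.0
```

step_arm --targets "-1 0 0 0 0 0 0;-1 0 0 0 0 0 0;-1 0 0 0 0 0 0"

```text
clock: 2.02
eef_pos: [0.4283, 0.1461, 0.1539]
tool_rot: [0.938, 0.346, 0.002, 0.0]
ft_force: [1.1, -0.2, -0.2]
grip_width: -0.0003
grasp_force: 0.0
```

```bash
python3 - <<'E'
from h import *
import cv2
a=bot.camera("scene")[100:300,250:450,::-1];b=bot.camera("top")[150:290,270:410,::-1]
o=np.zeros((600,800,3),np.uint8)
a=cv2.resize(a,(400,400),interpolation=2);o[:400,400:]=a;o[:400,:400]=cv2.resize(b,(400,400),interpolation=2)
cv2.imwrite("pics/c1.png",o[:400])
print(bot.get_obs()["eef_pos"])
E
```

```text
[0.42816816 0.14612803 0.15374404]
```

View pics/c1.png

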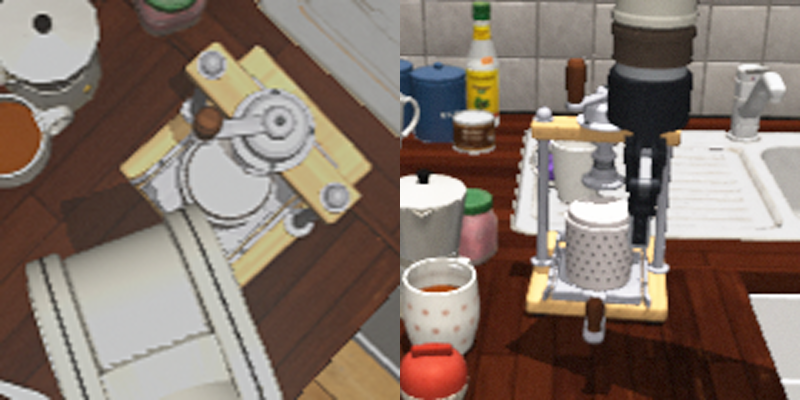

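The scene crop shows the shut gripper above and to the side of the tray knob (knob at 595,320), and nothing has been touched. Next I move to a point in front of the knob and lower.

step_arm --targets "-1 0.032 0.088 0 0 0 0;-1 0.032 0.088 0 0 0 0;-1 0.032 0.088 0 0 0 0;-1 0.032 0.088 -0.08 0 0 0;-1 0.032 0.088 -0.16 0 0 0;-1 0.032 0.088 -0.21 0 0 0;-1 0.032 0.088 -0.21 0 0 0;-1 0.032 0.088 -0.21 0 0 0;-1 0.032 0.088 -0.21 0 0 0"

```text
clock: 2.87
eef_pos: [0.4437, 0.1902, 0.0482]
tool_rot: [0.938, 0.346, 0.001, -0.0]
ft_force: [0.3, 0.1, -0.0]
grip_width: 0.0003
grasp_force: 0.0
```

```bash
python3 - <<'E'
from h import *
import cv2
a=bot.camera("scene")[180:320,270:430,::-1]
cv2.imwrite("pics/c2.png",cv2.resize(a,None,fx=3.5,fy=3.5,interpolation=2))
print(bot.get_obs()["eef_pos"])
E
```

```text
[0.44425304 0.19049822 0.04869573]
```

View pics/c2.png

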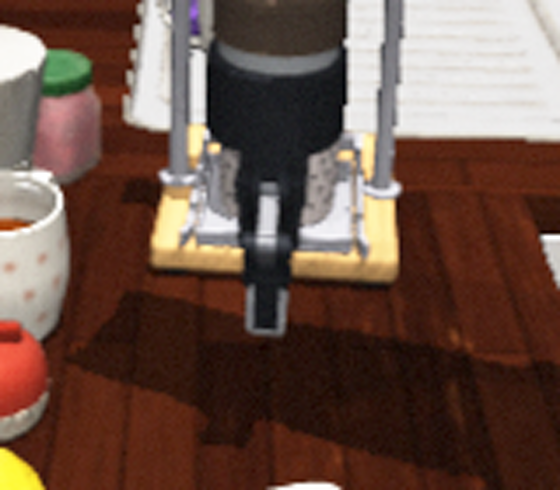

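The finger is in line with the tray knob and in front of it. I'll push slowly.

step_arm --targets "-1 0.01 -0.012 0 0 0 0;-1 0.02 -0.024 0 0 0 0;-1 0.03 -0.035 0 0 0 0;-1 0.038 -0.044 0 0 0 0;-1 0.045 -0.053 0 0 0 0;-1 0.052 -0.061 0 0 0 0;-1 0.059 -0.069 0 0 0 0"

```text
clock: 3.5
eef_pos: [0.4713, 0.1573, 0.0475]
tool_rot: [0.938, 0.347, 0.0, -0.003]
ft_force: [-7.0, 7.4, 6.5]
grip_width: 0.0001
grasp_force: 5.0
```

step_arm --targets "-1 0.005 -0.006 0 0 0 0;-1 0.01 -0.012 0 0 0 0;-1 0.013 -0.015 0 0 0 0;-1 0.013 -0.015 0 0 0 0"

```text
clock: 3.83
eef_pos: [0.4781, 0.1493, 0.0473]
tool_rot: [0.938, 0.347, 0.0, -0.002]
ft_force: [-4.2, 5.5, 6.0]
grip_width: -0.0
grasp_force: 3.5
```

step_arm --targets "-1 0.003 -0.0035 0 0 0 0;-1 0.006 -0.007 0 0 0 0;-1 0.006 -0.007 0 0 0 0"

```text
clock: 4.08
eef_pos: [0.4808, 0.1459, 0.0473]
tool_rot: [0.938, 0.347, 0.0, -0.002]
ft_force: [-5.5, 5.2, 5.7]
grip_width: -0.0002
grasp_force: 3.8
```

step_arm --targets "-1 0.003 -0.0035 0 0 0 0;-1 0.006 -0.007 0 0 0 0;-1 0.006 -0.007 0 0 0 0"

```text
clock: 4.33
eef_pos: [0.4811, 0.1457, 0.0474]
tool_rot: [0.937, 0.348, -0.001, -0.007]
ft_force: [-11.9, 14.9, 11.6]
grip_width: 0.0001
grasp_force: 10.0
```

step_arm --targets "-1 0.004 -0.005 0 0 0 0;-1 0.005 -0.006 0 0 0 0;-1 0.005 -0.006 0 0 0 0;-1 0.005 -0.006 0 0 0 0"

```text
clock: 4.67
eef_pos: [0.4812, 0.1455, 0.0474]
tool_rot: [0.937, 0.349, -0.002, -0.01]
ft_force: [-18.6, 22.4, 14.3]
grip_width: -0.0001
grasp_force: 14.9
```

step_arm --targets "-1 -0.03 0.035 0 0 0 0;-1 -0.05 0.057 0 0 0 0;-1 -0.05 0.057 0.05 0 0 0;0.2 -0.05 0.057 0.13 0 0 0;0.2 -0.05 0.057 0.21 0 0 0;0.2 -0.05 0.057 0.29 0 0 0;0.2 -0.05 0.057 0.37 0 0 0;0.2 -0.05 0.057 0.45 0 0 0;0.2 -0.05 0.057 0.53 0 0 0;0.2 -0.05 0.057 0.6 0 0 0"

```text
clock: 5.5
eef_pos: [0.4621, 0.1657, 0.3498]
tool_rot: [0.938, 0.346, 0.002, 0.0]
ft_force: [1.2, 1.5, 0.2]
grip_width: 0.0508
grasp_force: 0.0
```

step_arm --targets "0.2 0 0 0 0 0 0;0.2 0 0 0 0 0 0"

```text
clock: 5.67
eef_pos: [0.4634, 0.1663, 0.3493]
tool_rot: [0.938, 0.346, 0.003, 0.0]
ft_force: [0.6, -0.4, -0.2]
grip_width: 0.0514
grasp_force: 0.0
```

```bash
python3 - <<'E'
from h import *
import cv2
a=bot.camera("scene")[130:280,300:400,::-1]
c=bot.camera("top")[150:270,290:410,::-1]
o=np.zeros((600,800,3),np.uint8);o[:,:400]=cv2.resize(a,(400,600),interpolation=2);o[:400,400:]=cv2.resize(c,(400,400),interpolation=2)
cv2.imwrite("pics/c3.png",o)
print(bot.get_obs()["eef_pos"])
E
```

```text
[0.46179817 0.16590175 0.34576034]
```

View pics/c3.png

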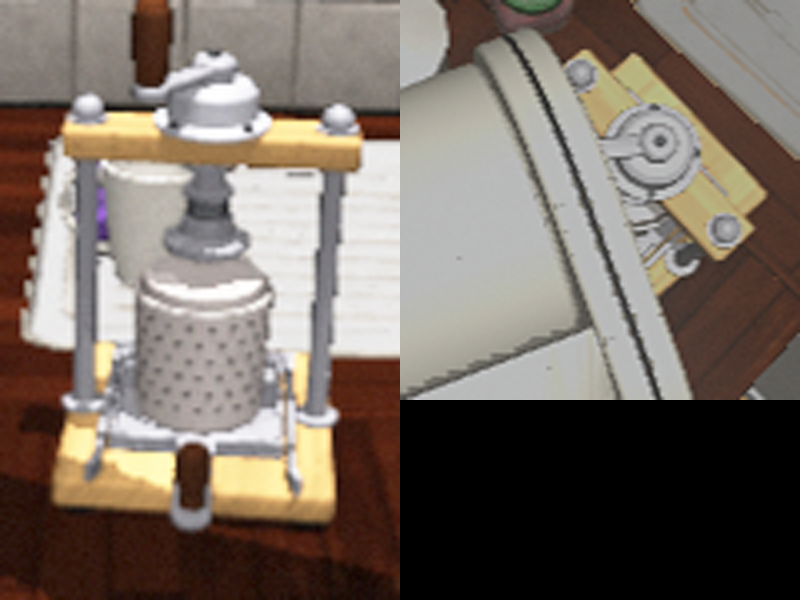

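The scene crop shows the tray home: its front edge is now well inside the board, the knob is at about (193,475), and the foot hangs clear above the follower. Next I estimate the gap and move over the crank grip.

step_arm --targets "0.2 0.074 -0.052 0 0 0 0;0.2 0.148 -0.104 0 0 0 0;0.2 0.222 -0.156 0 0 0 0;0.2 0.222 -0.156 0 0 0 0;0.2 0.222 -0.156 0 0 0 0;0.2 0.222 -0.156 0 0 0 0"

```text
clock: 6.27
eef_pos: [0.5724, 0.0877, 0.3436]
tool_rot: [0.938, 0.346, -0.003, -0.001]
ft_force: [0.0, -0.1, 0.0]
grip_width: 0.051
grasp_force: 0.0
```

```bash
cat >> h.py <<'E'
Q=np.array([.5798,.0307,-.8633])
def disc(r,z,x0=0):
    t=np.linspace(0,2*np.pi,73); P=np.array([proj("scene",w(Q,(x0+r*np.cos(a),r*np.sin(a),z))) for a in t]); return P.min(0),P.max(0)
E
python3 - <<'E'
from h import *
import cv2
for z in (.13,.14,.15,.16): print("foot",z,[x.round(1) for x in disc(.026,z)])
for r,z in ((.0425,.118),(.0425,.122),(.037,.124),(.037,.13),(.037,.136)): print("disc",r,z,[x.round(1) for x in disc(r,z)])
print("knob home top",proj("scene",w(Q,(-.13,0,.06))))
a=bot.camera("scene")[100:250,300:400,::-1]
cv2.imwrite("pics/c4.png",cv2.resize(a,(400,600),interpolation=2))
print(bot.get_obs()["eef_pos"])
E
```

```text
foot 0.13 [array([341.1, 190.3]), array([362.9, 199. ])]
foot 0.14 [array([341.2, 186.5]), array([363.1, 195. ])]
foot 0.15 [array([341.4, 182.7]), array([363.3, 191.1])]
foot 0.16 [array([341.5, 178.9]), array([363.5, 187.1])]
disc 0.0425 0.118 [array([334.1, 192.1]), array([369.5, 206.6])]
disc 0.0425 0.122 [array([334.1, 190.6]), array([369.6, 205.1])]
disc 0.037 0.124 [array([336.4, 190.7]), array([367.4, 203.3])]
disc 0.037 0.13 [array([336.5, 188.5]), array([367.5, 200.9])]
disc 0.037 0.136 [array([336.6, 186.3]), array([367.7, 198.5])]
knob home top [348.3007215  247.77431772]
[0.57194331 0.08835222 0.34458   ]
```

View pics/c4.png

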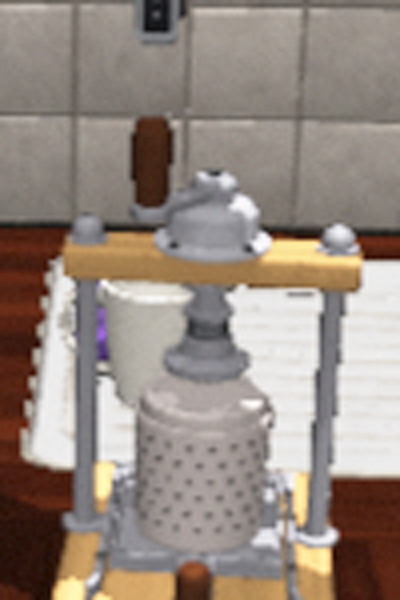

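The fingers are just above the grip: tip at (160,15), grip at (152,160). The foot face is at about z 0.141 and the follower at about 0.122–0.13, so contact should come roughly 0.7 to 1.1 turns ahead. I'll go down and close.

step_arm --targets "0.2 0.003 0 -0.05 0 0 0;0.2 0.003 0 -0.1 0 0 0;0.2 0.003 0 -0.152 0 0 0;0.2 0.003 0 -0.152 0 0 0;0.2 0.003 0 -0.152 0 0 0;-1 0.003 0 -0.152 0 0 0;-1 0.003 0 -0.152 0 0 0;-1 0.003 0 -0.152 0 0 0;-1 0.003 0 -0.152 0 0 0;-1 0.003 0 -0.152 0 0 0"

```text
clock: 7.15
eef_pos: [0.5759, 0.0883, 0.2732]
tool_rot: [0.938, 0.346, 0.003, 0.001]
ft_force: [0.5, -1.1, 6.9]
grip_width: 0.0207
grasp_force: 58.9
```

```bash
cat >> h.py <<'E'
def ang(p):
    d=np.array(p[:2])-Q[:2]; x=np.cos(Q[2])*d[0]+np.sin(Q[2])*d[1]; y=-np.sin(Q[2])*d[0]+np.cos(Q[2])*d[1]
    return np.arctan2(-y,x)%(2*np.pi),np.hypot(x,y)
def gp(t,r=.058): return w(Q,(r*np.cos(t),-r*np.sin(t),0))[:2]
def rows(t0,t1,n,hold=0,base=None):
    b=gp(t0) if base is None else base
    R=[(gp(t)-b)/.5 for t in np.linspace(t0,t1,n+1)[1:]]; R+=[R[-1]]*hold
    print(";".join("-1 %.3f %.3f 0 0 0 0"%tuple(x) for x in R))
def tang():
    o=bot.get_obs(); t,r=ang(o["eef_pos"]); u=(gp(t+.01)-gp(t-.01));u/=np.linalg.norm(u)
    f=o["ft_force"][:2]; return "ang %.3f r %.4f drag %.2f rad %.2f"%(t,r,-f@u,f@np.array([u[1],-u[0]])),o["eef_pos"].round(4),o["ft_force"].round(1)
E
python3 -c "
from h import *
print(tang()); t=ang(bot.get_obs()['eef_pos'])[0]
rows(t,t+1.5,10)"
```

```text
('ang 3.781 r 0.0577 drag -0.43 rad 1.15', array([0.5759, 0.0883, 0.2732]), array([ 0.5, -1.1,  6.9]))
-1 0.017 -0.000 0 0 0 0;-1 0.035 -0.003 0 0 0 0;-1 0.051 -0.008 0 0 0 0;-1 0.067 -0.016 0 0 0 0;-1 0.081 -0.026 0 0 0 0;-1 0.094 -0.038 0 0 0 0;-1 0.104 -0.051 0 0 0 0;-1 0.113 -0.066 0 0 0 0;-1 0.119 -0.083 0 0 0 0;-1 0.123 -0.100 0 0 0 0
```

The grip is held with r = 57.7 mm, which matches the model. I'll start winding.

step_arm --targets "-1 0.017 -0.000 0 0 0 0;-1 0.035 -0.003 0 0 0 0;-1 0.051 -0.008 0 0 0 0;-1 0.067 -0.016 0 0 0 0;-1 0.081 -0.026 0 0 0 0;-1 0.094 -0.038 0 0 0 0;-1 0.104 -0.051 0 0 0 0;-1 0.113 -0.066 0 0 0 0;-1 0.119 -0.083 0 0 0 0;-1 0.123 -0.100 0 0 0 0"

```text
clock: 7.98
eef_pos: [0.6387, 0.0417, 0.2734]
tool_rot: [0.938, 0.348, 0.005, -0.002]
ft_force: [3.3, 6.4, 5.1]
grip_width: 0.0204
grasp_force: 59.3
```

```bash
python3 -c "
from h import *
print(tang()); t=ang(bot.get_obs()['eef_pos'])[0]
rows(5.281,6.781,10);rows(t,6.781,10)"
```

```text
('ang 5.235 r 0.0599 drag 5.71 rad -4.47', array([0.6387, 0.0417, 0.2734]), array([3.3, 6.4, 5.1]))
-1 0.001 -0.017 0 0 0 0;-1 -0.000 -0.035 0 0 0 0;-1 -0.004 -0.052 0 0 0 0;-1 -0.011 -0.068 0 0 0 0;-1 -0.020 -0.083 0 0 0 0;-1 -0.031 -0.096 0 0 0 0;-1 -0.044 -0.108 0 0 0 0;-1 -0.058 -0.117 0 0 0 0;-1 -0.074 -0.125 0 0 0 0;-1 -0.091 -0.130 0 0 0 0
-1 0.002 -0.018 0 0 0 0;-1 0.001 -0.036 0 0 0 0;-1 -0.003 -0.053 0 0 0 0;-1 -0.009 -0.070 0 0 0 0;-1 -0.018 -0.086 0 0 0 0;-1 -0.029 -0.100 0 0 0 0;-1 -0.042 -0.112 0 0 0 0;-1 -0.057 -0.122 0 0 0 0;-1 -0.073 -0.130 0 0 0 0;-1 -0.090 -0.135 0 0 0 0
```

step_arm --targets "-1 0.001 -0.017 0 0 0 0;-1 -0.000 -0.035 0 0 0 0;-1 -0.004 -0.052 0 0 0 0;-1 -0.011 -0.068 0 0 0 0;-1 -0.020 -0.083 0 0 0 0;-1 -0.031 -0.096 0 0 0 0;-1 -0.044 -0.108 0 0 0 0;-1 -0.058 -0.117 0 0 0 0;-1 -0.074 -0.125 0 0 0 0;-1 -0.091 -0.130 0 0 0 0"

```text
clock: 8.82
eef_pos: [0.5934, -0.0264, 0.2733]
tool_rot: [0.938, 0.346, 0.005, 0.001]
ft_force: [4.2, 1.1, 5.1]
grip_width: 0.0206
grasp_force: 59.4
```

```bash
python3 -c "
from h import *
print(tang()); t=ang(bot.get_obs()['eef_pos'])[0]
P=np.array([[.5759,.0883],[.6387,.0417],bot.get_obs()['eef_pos'][:2]])
print(least_squares(lambda c:np.hypot(*(P-c).T)-.058,Q[:2]).x)
rows(6.781,7.981,10)"
```

```text
('ang 0.473 r 0.0587 drag 4.36 rad 0.05', array([ 0.5934, -0.0264,  0.2733]), array([4.2, 1.1, 5.1]))
[0.58180349 0.03049453]
-1 -0.014 -0.002 0 0 0 0;-1 -0.028 -0.002 0 0 0 0;-1 -0.042 -0.001 0 0 0 0;-1 -0.055 0.002 0 0 0 0;-1 -0.068 0.006 0 0 0 0;-1 -0.081 0.012 0 0 0 0;-1 -0.093 0.020 0 0 0 0;-1 -0.103 0.029 0 0 0 0;-1 -0.113 0.039 0 0 0 0;-1 -0.121 0.050 0 0 0 0
```

step_arm --targets "-1 -0.014 -0.002 0 0 0 0;-1 -0.028 -0.002 0 0 0 0;-1 -0.042 -0.001 0 0 0 0;-1 -0.055 0.002 0 0 0 0;-1 -0.068 0.006 0 0 0 0;-1 -0.081 0.012 0 0 0 0;-1 -0.093 0.020 0 0 0 0;-1 -0.103 0.029 0 0 0 0;-1 -0.113 0.039 0 0 0 0;-1 -0.121 0.050 0 0 0 0"

```text
clock: 9.65
eef_pos: [0.5332, -0.0015, 0.2733]
tool_rot: [0.938, 0.346, 0.005, 0.002]
ft_force: [8.0, -0.7, 5.1]
grip_width: 0.0204
grasp_force: 59.4
```

```bash
sed -i 's/^Q=.*/Q=np.array([.5815,.0305,-.8633])/' h.py; python3 -c "
from h import *
print(tang()); t=ang(bot.get_obs()['eef_pos'])[0]
rows(7.981,8.981,8)"
```

```text
('ang 1.693 r 0.0579 drag 4.98 rad 6.28', array([ 0.5332, -0.0015,  0.2733]), array([ 8. , -0.7,  5.1]))
-1 -0.007 0.013 0 0 0 0;-1 -0.013 0.026 0 0 0 0;-1 -0.017 0.040 0 0 0 0;-1 -0.019 0.054 0 0 0 0;-1 -0.019 0.069 0 0 0 0;-1 -0.017 0.083 0 0 0 0;-1 -0.014 0.097 0 0 0 0;-1 -0.009 0.111 0 0 0 0
```

step_arm --targets "-1 -0.007 0.013 0 0 0 0;-1 -0.013 0.026 0 0 0 0;-1 -0.017 0.040 0 0 0 0;-1 -0.019 0.054 0 0 0 0;-1 -0.019 0.069 0 0 0 0;-1 -0.017 0.083 0 0 0 0;-1 -0.014 0.097 0 0 0 0;-1 -0.009 0.111 0 0 0 0"

```text
clock: 10.32
eef_pos: [0.5279, 0.0522, 0.2732]
tool_rot: [0.938, 0.346, 0.003, 0.003]
ft_force: [3.4, -7.6, 7.7]
grip_width: 0.0202
grasp_force: 59.7
```

```bash
python3 -c "
from h import *
print(tang()); t=ang(bot.get_obs()['eef_pos'])[0]
rows(8.981,9.781,6)"
```

```text
('ang 2.662 r 0.0578 drag 5.81 rad 5.97', array([0.5279, 0.0522, 0.2732]), array([ 3.4, -7.6,  7.7]))
-1 0.007 0.014 0 0 0 0;-1 0.016 0.026 0 0 0 0;-1 0.027 0.038 0 0 0 0;-1 0.039 0.047 0 0 0 0;-1 0.052 0.055 0 0 0 0;-1 0.066 0.062 0 0 0 0
```

step_arm --targets "-1 0.007 0.014 0 0 0 0;-1 0.016 0.026 0 0 0 0;-1 0.027 0.038 0 0 0 0;-1 0.039 0.047 0 0 0 0;-1 0.052 0.055 0 0 0 0;-1 0.066 0.062 0 0 0 0"

```text
clock: 10.82
eef_pos: [0.5583, 0.0836, 0.2732]
tool_rot: [0.938, 0.346, 0.001, 0.002]
ft_force: [-3.0, -5.8, 10.3]
grip_width: 0.0202
grasp_force: 60.0
```

```bash
python3 -c "
from h import *
print(tang()); t=ang(bot.get_obs()['eef_pos'])[0]
rows(9.781,10.481,5)"
```

```text
('ang 3.438 r 0.0579 drag 5.07 rad 4.13', array([0.5583, 0.0836, 0.2732]), array([-3. , -5.8, 10.3]))
-1 0.016 0.005 0 0 0 0;-1 0.032 0.007 0 0 0 0;-1 0.048 0.007 0 0 0 0;-1 0.064 0.005 0 0 0 0;-1 0.080 0.000 0 0 0 0
```

step_arm --targets "-1 0.016 0.005 0 0 0 0;-1 0.032 0.007 0 0 0 0;-1 0.048 0.007 0 0 0 0;-1 0.064 0.005 0 0 0 0;-1 0.080 0.000 0 0 0 0"

```text
clock: 11.23
eef_pos: [0.5975, 0.0863, 0.2732]
tool_rot: [0.938, 0.347, 0.001, -0.001]
ft_force: [-4.9, 2.9, 10.7]
grip_width: 0.0207
grasp_force: 60.0
```

```bash
python3 - <<'E'
from h import *
import cv2
print(tang())
rows(10.481,11.181,5)
a=bot.camera("scene")[140:240,310:390,::-1]
cv2.imwrite("pics/c5.png",cv2.resize(a,(480,600),interpolation=2))
E
```

```text
('ang 4.128 r 0.0581 drag 5.49 rad -1.40', array([0.5975, 0.0863, 0.2732]), array([-4.9,  2.9, 10.7]))
-1 0.015 -0.007 0 0 0 0;-1 0.029 -0.015 0 0 0 0;-1 0.041 -0.026 0 0 0 0;-1 0.052 -0.038 0 0 0 0;-1 0.061 -0.051 0 0 0 0
```

View pics/c5.png

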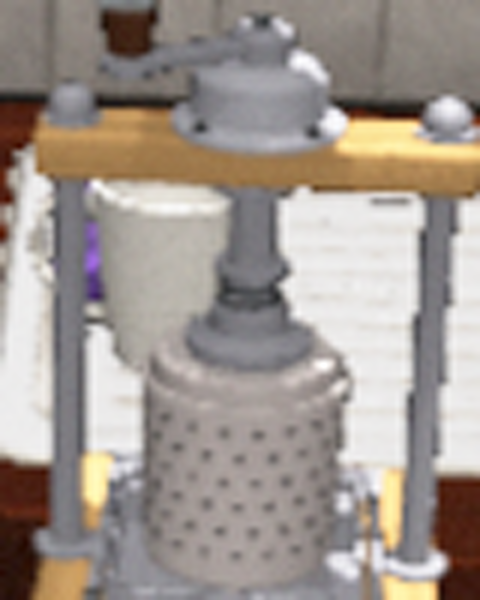

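The foot is nearly on the follower, with its lower edge at (250,368) in the crop. I'll continue in small steps.

step_arm --targets "-1 0.015 -0.007 0 0 0 0;-1 0.029 -0.015 0 0 0 0;-1 0.041 -0.026 0 0 0 0;-1 0.052 -0.038 0 0 0 0;-1 0.061 -0.051 0 0 0 0"

```text
clock: 11.7
eef_pos: [0.6294, 0.0635, 0.2733]
tool_rot: [0.938, 0.348, 0.003, -0.003]
ft_force: [-1.5, 9.8, 7.3]
grip_width: 0.0202
grasp_force: 59.9
```

```bash
python3 -c "
from h import *
print(tang())
rows(11.181,11.881,5)"
```

```text
('ang 4.817 r 0.0582 drag 8.91 rad -4.29', array([0.6294, 0.0635, 0.2733]), array([-1.5,  9.8,  7.3]))
-1 0.007 -0.015 0 0 0 0;-1 0.012 -0.030 0 0 0 0;-1 0.015 -0.046 0 0 0 0;-1 0.015 -0.062 0 0 0 0;-1 0.014 -0.078 0 0 0 0
```

step_arm --targets "-1 0.004 -0.008 0 0 0 0;-1 0.007 -0.015 0 0 0 0"

```text
clock: 11.87
eef_pos: [0.6338, 0.0562, 0.2733]
tool_rot: [0.938, 0.348, 0.004, -0.003]
ft_force: [1.7, 10.8, 7.6]
grip_width: 0.0205
grasp_force: 59.9
```

```bash
python3 -c "
from h import *
for i in range(3): print(tang()); 
rows(11.321,11.461,2)"
```

```text
('ang 4.963 r 0.0582 drag 8.94 rad -6.32', array([0.6338, 0.0562, 0.2733]), array([ 1.7, 10.8,  7.6]))
('ang 4.963 r 0.0582 drag 8.94 rad -6.32', array([0.6338, 0.0562, 0.2733]), array([ 1.7, 10.8,  7.6]))
('ang 4.963 r 0.0582 drag 8.94 rad -6.32', array([0.6338, 0.0562, 0.2733]), array([ 1.7, 10.8,  7.6]))
-1 0.003 -0.008 0 0 0 0;-1 0.005 -0.015 0 0 0 0
```

step_arm --targets "-1 0.003 -0.008 0 0 0 0;-1 0.005 -0.015 0 0 0 0;-1 0.006 -0.02 0 0 0 0"

```text
clock: 12.12
eef_pos: [0.6375, 0.0465, 0.2734]
tool_rot: [0.937, 0.348, 0.005, -0.003]
ft_force: [3.6, 10.0, 6.4]
grip_width: 0.0203
grasp_force: 59.7
```

```bash
python3 -c "
from h import *
print(tang())"
```

```text
('ang 5.142 r 0.0582 drag 8.66 rad -6.20', array([0.6375, 0.0465, 0.2734]), array([ 3.6, 10. ,  6.4]))
```

```bash
python3 -c "
from h import *
rows(11.46,11.61,2)"
```

```text
-1 0.002 -0.009 0 0 0 0;-1 0.003 -0.017 0 0 0 0
```

step_arm --targets "-1 0.002 -0.009 0 0 0 0;-1 0.003 -0.017 0 0 0 0"

```text
clock: 12.28
eef_pos: [0.6393, 0.0381, 0.2734]
tool_rot: [0.937, 0.348, 0.005, -0.003]
ft_force: [4.5, 10.1, 5.7]
grip_width: 0.0203
grasp_force: 59.7
```

```bash
python3 -c "
from h import *
print(tang())"
```

```text
('ang 5.289 r 0.0583 drag 9.45 rad -5.74', array([0.6393, 0.0381, 0.2734]), array([ 4.5, 10.1,  5.7]))
```

step_arm --targets "-1 0 0.003 0 0 0 0;0.3 0 0.003 0 0 0 0;0.3 0 0.003 0 0 0 0;0.3 0 0.003 0 0 0 0;0.3 0 0.003 0 0 0 0;0.3 0 0.003 0 0 0 0;0.3 0 0.003 0.08 0 0 0;0.3 0 0.003 0.16 0 0 0;0.3 0 0.003 0.2 0 0 0;0.3 0 0.003 0.2 0 0 0"

```text
clock: 13.12
eef_pos: [0.6378, 0.0348, 0.3763]
tool_rot: [0.938, 0.346, 0.005, 0.001]
ft_force: [0.4, 0.1, -0.1]
grip_width: 0.0556
grasp_force: 0.0
```

step_arm --targets "0.3 -0.08 0 0.06 0 0 0;0.3 -0.16 0 0.06 0 0 0;0.3 -0.24 0 0.06 0 0 0;0.3 -0.3 0 0.06 0 0 0;0.3 -0.3 0 0.06 0 0 0;0.3 -0.3 0 0.06 0 0 0;0.3 -0.3 0 0.06 0 0 0"

```text
clock: 13.7
eef_pos: [0.4872, 0.0349, 0.4004]
tool_rot: [0.938, 0.346, 0.001, 0.0]
ft_force: [0.5, -0.2, -0.3]
grip_width: 0.0557
grasp_force: 0.0
```

```bash
python3 - <<'E'
from h import *
import cv2
a=bot.camera("scene")[100:300,250:450,::-1]; b=bot.camera("top")[150:270,290:410,::-1]
cv2.imwrite("pics/c6.png",np.hstack([cv2.resize(a,(400,400),interpolation=2),cv2.resize(b,(400,400),interpolation=2)]))
print("press",Q,"tray knob",proj("scene",w(Q,(-.13,0,.06))),"grip top cam, angle 11.57",proj("top",np.r_[gp(11.57),.301]),"scene",proj("scene",np.r_[gp(11.57),.28]))
E
```

```text
press [ 0.5815  0.0305 -0.8633] tray knob [347.79406814 247.44117983] grip top cam, angle 11.57 [365.73832345 160.63484053] scene [333.70738896 128.7989637 ]
```

View pics/c6.png

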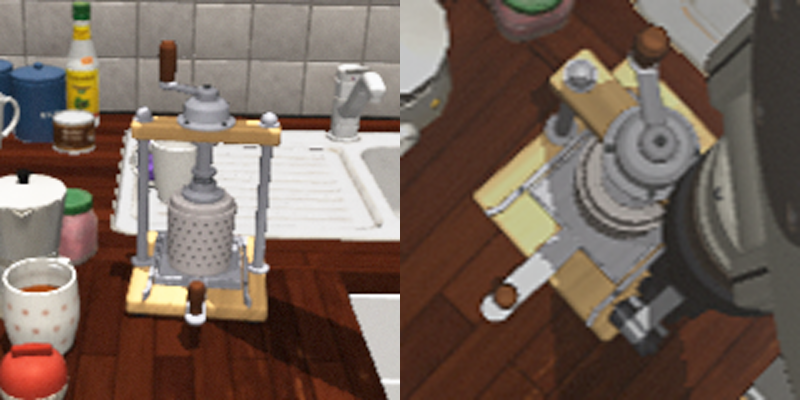

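The final view shows the foot on the follower, the crank grip where it was left, the tray home, and the robot clear. I'll hand the job in.

```bash
python3 -c "
from workcell import bot
print(bot.job_done())"
```

```text
the job is handed in; nothing more can be done
None
```

I pushed the tray home, wound the crank down to about 90 N on the follower (estimated from a drag of 9.45 N), let go and handed the job in; no verdict came back.

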